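# Lock a translation stage with its transport pin, finding the hidden hole by feel

## Robot

A 7-joint arm with a two-finger parallel gripper is mounted at the origin on the work surface. World frame = base frame: x ahead of the robot, y to its left, z up, the work surface at z = 0. Lengths are in m, angles in rad, forces in N, time in s.
With the tool pointing down it reaches from about 0.35 to 0.9 m from the base axis. Payload 8.1 kg.
Tool frame: the origin (TCP) lies between the finger pads; the fingertips stand 25 mm ahead of it and the grasp point (between the pads) lies 6 mm ahead of it; z points along the fingers, y is the direction in which the jaws open and shut (so a half turn about z gives the same grasp; the last joint's range is limited). The gripper opens to 92 mm and grips with 3 to 60 N. Pads are 19 mm wide; open, the fingers measure 130 mm over their backs; the gripper's body (75 mm by 190 mm) begins 47 mm behind the grasp point.
Start: joints at [-1.345, 0.434, 0.025, 1.573, -0.012, 1.134, -0.075], TCP at [0.202, 0.592, 0.252] pointing down, gripper open.
Joint ranges: [-2.62, 2.62], [-0.44, 2.09], [-1.27, 1.32], [0.08, 2.57], [-1.32, 4.46], [0.12, 2], [-2.74, 2.74]. Speed limits (rad/s): [2.22, 2.22, 3.01, 3.01, 3.14, 3.14, 3.14].

## Interface

Orientations are given as a rotation vector (axis times angle).
In Python, from cell import * gives the robot as it stands.
- The arm moves only by the shell command python3 -m jog 'ROWS' [FORCE]. ROWS is JSON, one flat list of numbers, 5 for each row, row after row: the finger opening in mm, from 0 to 91.8, then the shift along the tool's x, y, z in units of 40 mm (1.0 is 40 mm), then the turn about the tool's z in units of 6 degrees (1.0 is 6 degrees). A call has 1 to 20 rows; each row shifts and turns the pose as measured when the row begins, along the tool's axes as they then stand; what a row does not reach is not made up. A row lasts 1/12 s, in which the tool goes at most 41.7 mm and 7.16 degrees, less where a joint would pass 70% of its speed; a pose out of reach is approached as far as the arm can. A call is refused whole if a number of a shift passes 1 or a number of a turn 1, either way. A call with a gripper value outside its range is refused whole. The fingers move at their own pace and stop on an object; FORCE is the grip in N (left out, the last holds). Time passes only in rows, so rows that do not move let the fingers close. It gives the time, the measured TCP pose, the force and the opening at its end, in the units of the state.
- observe(): the state, without advancing time (a new reading comes with each control period).
- get_image(name): name is "scene" or "top" or "wrist"; returns the picture (400x640x3 uint8, red, green, blue); there is no depth.
- camera_params(name): a dict with "intrinsics" (3x3 intrinsics, pixels), "xyz" and "orientation" of the camera in the world. Camera axes: x right, y down, z forward; pixel columns grow to the right and rows downward; lengths in m; the calibration is good to about 2 mm. The wrist camera is an equidistant fisheye: a pixel r from the principal point sees the ray r / f radians off the axis. A picture is of the moment at which its call begins: read the wrist's pose just before it. camera_params takes no time and is no camera call; for the wrist camera it gives the pose at the moment of the call.
- sign_off(): hands the job in, once; it reports no verdict.
The state is a dict: "clock": time; "joints": joint angles; "dq": joint speeds; "joint_efforts": joint torques, N m; "position": TCP position; "ee_rot": TCP orientation; "force": force on the tool from outside, world axes, zero at the start; "ft_torque": the same for the moment, N m; "width": opening from 0.0 (shut) to 1.0 (fully open).
Only numpy, scipy, OpenCV 4.12 (cv2) and the standard library are available. Lean on these libraries where they do the work, as an engineer would, in place of code of your own. Each camera call takes 0.05 s, during which the arm holds its last target. There are 200 camera calls.

## Task

Lock the translation stage for transport: draw the lock pin out of its parking block, put it down through the long slot in the stage's cover, and feel with its tip for the pin hole in the carriage hidden underneath; then seat it fully home in that hole, collar down on the cover, and let go of it. Be gentle: never press the pin against the stage or its carriage with more than 40 N. Leave the other things on the table alone.

Things in the scene. Friction and masses are not known exactly. Their poses are not given: they have to be found in the camera images.
- pin: Loose lock pin, 70 to 120 g, upright in the parking block at the start. Origin at the centre of its tip, z up along it. Round steel shank 10 mm thick, 42 mm long, its end tapered to 7 mm over 2 mm; then a round collar 24 mm across, 4 mm thick (42 to 46 mm from the tip); then a black square grip, 20 x 20 mm (faces square to the pin's x and y), 46 mm tall (46 to 92 mm from the tip).
- pin_tip (a point): Centre of the tip of the pin's shank (the pin's origin).
- pin_collar (a point): Centre of the underside of the pin's collar, 42 mm above the tip. It lies at the cover's top face when the pin is fully home.
- pin_grip (a point): Point on the pin's axis at which to hold the square grip, 70 mm above the tip, 24 mm above the collar's top face, 22 mm below the grip's top.
- block: Fixed dark grey parking block 60 x 60 mm, 52 mm tall, origin at the centre of its underside. A plain round hole 12.5 mm wide and 46 mm deep in the middle of its top holds the pin's shank loosely, the collar resting on the block's top.
- stage: Fixed translation stage: a closed black box 100 mm (its x) by 200 mm (its y), 80 mm tall, with a flat grey cover 6 mm thick that has one long slot. Origin at the centre of its underside. Four low clamp feet (12 mm tall) stick out of its long sides and a micrometer barrel (44 mm long) out of its +y end. A carriage with the pin hole is hidden inside.
- deck (a point): Point on the hidden carriage's flat, level top, 26 mm straight below the slot's middle; not the hole. The rigid carriage fills the space below the whole slot and does not move under the pin. Its one round hole, 12.5 mm wide, 24 mm deep, chamfered 1.5 mm at the mouth, lies on the slot's centre line at an unknown place, up to 28 mm from the slot's middle either way along y.
- slot (a point): Middle of the slot in the cover, at the cover's top face, 80 mm above the table; axes as the stage's: z up, y along the slot. The slot is 76 mm long (y) and 14 mm wide (x). With the pin's tip resting on the carriage below, the collar stands 16 mm above the cover; in the hole the pin goes down those 16 mm until the collar lies on the cover.
- lens_tube: Bystander: loose black lens tube, 36 mm across and 45 mm tall, standing. Origin at the centre of its underside.
- post: Bystander: loose steel post 13 mm across and 75 mm tall on a 40 mm round foot. Origin at the centre of its underside.
- driver: Bystander: loose screwdriver 170 mm long, lying along its x. Origin under its middle.
Not all that is in view belongs to the job. What is shaped like the pin but orange is not meant.

How it is judged:
By the outcome, as a careful person would: the job done as asked, in the order asked, and still so for the second after the job is handed in, with the robot touching nothing.
It also fails if it takes over 64 s, if anything falls off the work surface, if the arm or the gripper's body presses on something with over 40 N, if the wrist force passes 120 N, or if a joint passes its speed limit or range.

## Working session

There is one attempt and no reset: what is moved stays moved. The work goes in short steps, Python scripts to look and compute and a shell command to move; the robot and the scene stay as the last step left them, time stands still between calls to the robot, and variables do not carry over. Pictures are saved under pics/ and viewed, about 8 in all and at most 12, crops included, and the job is handed in when it is done.

```bash
mkdir -p pics
python3 - <<'E'
from cell import *
import cv2,numpy as np
o=observe();print(o['clock'],o['position'],o['ee_rot'],o['force'],o['width'])
for n in("scene","top"):
    p=camera_params(n);print(n,p)
    cv2.imwrite(f"pics/{n}0.png",get_image(n)[:,:,::-1])
E
```

```text
0.0 [0.20171148 0.59107156 0.25096692] [-5.14258861e-01 -3.09907227e+00  2.38154533e-03] [-0.04680613  0.98134049  0.16697018] 1.0004130868771548
scene {'intrinsics': array([[491.26727675,   0.        , 324.14092535],
       [  0.        , 491.26727675, 201.27782176],
       [  0.        ,   0.        ,   1.        ]]), 'xyz': array([1.06268586, 0.26614164, 0.81805595]), 'orientation': array([-1.15416516, -2.44211623,  0.91386034])}
top {'intrinsics': array([[476.43894653,   0.        , 327.61790257],
       [  0.        , 476.43894653, 203.15771907],
       [  0.        ,   0.        ,   1.        ]]), 'xyz': array([ 0.40657813, -0.12964983,  1.22452435]), 'orientation': array([-2.18022945,  2.13054668, -0.1995066 ])}
```

View pics/scene0.png

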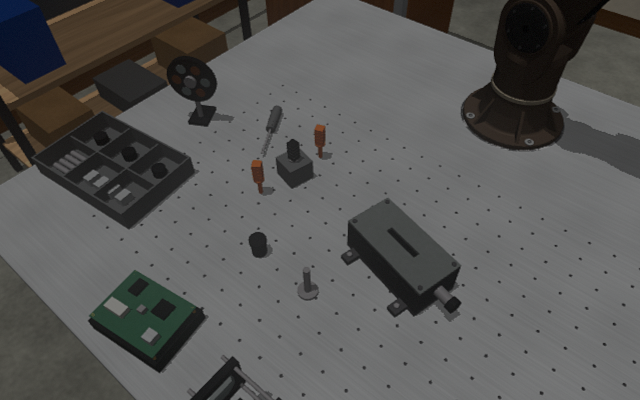

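View pics/top0.png

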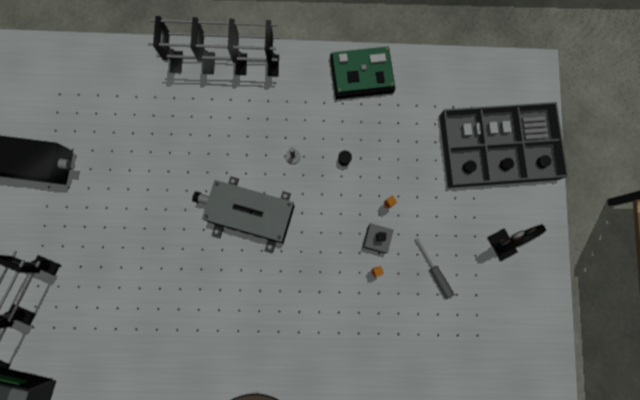

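The scene shows the pin standing in the block at about (293,150), with an orange decoy on each side, and the stage slot at about (403,242). In the top view the pin is at about (380,237) and the slot at about (247,210). Next I'll refine these by segmentation.

```bash
cat > h.py <<'E'
import numpy as np,cv2
from scipy.spatial.transform import Rotation as R
from cell import *
def ray(p,uv,fish=False):
    K=p['intrinsics'];d=np.array([(uv[0]-K[0,2])/K[0,0],(uv[1]-K[1,2])/K[1,1],1.])
    if fish:
        r=np.hypot(d[0],d[1]);d=np.array([d[0]/r*np.sin(r),d[1]/r*np.sin(r),np.cos(r)]) if r>0 else np.array([0,0,1.])
    return R.from_rotvec(p['orientation']).apply(d)
def onplane(p,uv,z,fish=False):
    d=ray(p,uv,fish);return p['xyz']+d*(z-p['xyz'][2])/d[2]
def two(p,a,q,b):
    d,e=ray(p,a),ray(q,b);s=np.linalg.lstsq(np.c_[d,-e],q['xyz']-p['xyz'],rcond=None)[0]
    x,y=p['xyz']+s[0]*d,q['xyz']+s[1]*e;return (x+y)/2,np.linalg.norm(x-y)
E
python3 - <<'E'
from h import *
im=cv2.imread('pics/top0.png');sc=cv2.imread('pics/scene0.png')
p=camera_params('top');q=camera_params('scene')
def blob(im,x0,y0,x1,y1,th):
    g=im[y0:y1,x0:x1].max(2);n,l,s,c=cv2.connectedComponentsWithStats((g<th).astype('uint8'))
    for i in range(1,n):
        if s[i,4]>15:
            pts=np.argwhere(l==i)[:,::-1].astype(np.float32);r=cv2.minAreaRect(pts);print(th,s[i],c[i]+[x0,y0],r)
for th in(30,40,50):
    print('pin');blob(im,364,224,394,254,th);print('slot');blob(im,225,198,270,222,th)
print(onplane(p,(380.5,237),.102),onplane(p,(247.5,210.5),.08))
print(two(p,(247.5,210.5),q,(403,242)))
a=cv2.resize(im[180:290,190:420],None,fx=3.4,fy=3.4,interpolation=cv2.INTER_CUBIC)
cv2.imwrite('pics/c1.png',cv2.convertScaleAbs(a,alpha=1.8))
E
```

```text
pin
30 [12  9  9  8 67] [380.13432836 236.64179104] ((16.0, 12.5), (7.0, 8.0), 90.0)
slot
30 [  8   7  29  11 101] [247.14851485 209.64356436] ((22.169811248779297, 11.905659675598145), (28.845718383789062, 3.846095561981201), 15.945395469665527)
pin
40 [11  8 11 10 85] [380.32941176 236.84705882] ((16.0, 12.5), (9.0, 10.0), 90.0)
slot
40 [  8   6  30  12 132] [247.42424242 209.82575758] ((22.386791229248047, 11.896224975585938), (29.807241439819336, 4.532897472381592), 15.945395469665527)
pin
50 [ 0  3 21 27 55] [370.56363636 244.        ] ((6.040863513946533, 19.3138484954834), (29.681644439697266, 14.15015983581543), 57.38075256347656)
50 [ 10   8  12  12 114] [379.50877193 237.42105263] ((15.5, 13.5), (11.0, 11.0), 90.0)
slot
50 [  8   6  30  13 151] [247.37748344 209.75496689] ((22.424530029296875, 11.764150619506836), (30.356685638427734, 4.807619571685791), 15.945394515991211)
[ 0.50307226 -0.28967428  0.102     ] [0.56148623 0.02958814 0.08      ]
(array([0.56106724, 0.03050869, 0.07959921]), np.float64(0.0019685220274253154))
```

View pics/c1.png

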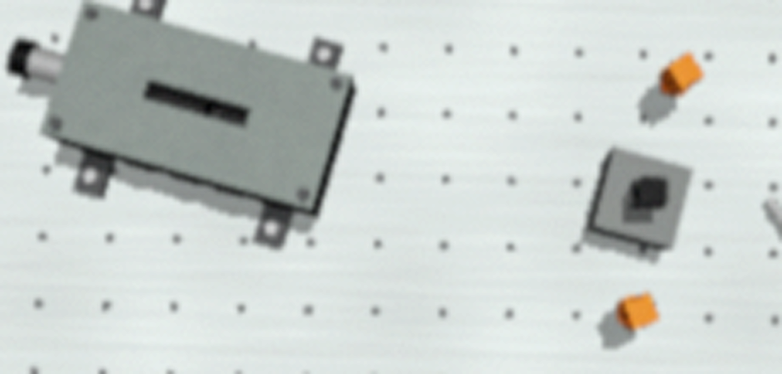

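The crop shows the slot at about (247.4,209.8) in full-image pixels, tilted about 16°. The pin grip top is at about (380.2,236.8). Both heights and the two-view check agree to about 2 mm. Moving toward the pin.

```bash
python3 -m jog '[60,-0.59,-0.76,0,0, 60,-0.59,-0.76,0,0, 60,-0.59,-0.76,0,0, 60,-0.59,-0.76,0,0, 60,-0.59,-0.76,0,0, 60,-0.59,-0.76,0,0, 60,-0.59,-0.76,0,0, 60,-0.59,-0.76,0,0, 60,-0.59,-0.76,0,0, 60,-0.59,-0.76,0,0, 60,-0.59,-0.76,0,0, 60,-0.59,-0.76,0,0, 60,-0.59,-0.76,0,0, 60,-0.59,-0.76,0,0, 60,-0.59,-0.76,0,0, 60,-0.59,-0.76,0,0, 60,-0.59,-0.76,0,0, 60,-0.59,-0.76,0,0, 60,-0.59,-0.76,0,0, 60,-0.59,-0.76,0,0]' 20
cat >> h.py <<'E'
def togo(t,yaw=None):
    o=observe();M=R.from_rotvec(o['ee_rot']).as_matrix();d=M.T@(np.array(t)-o['position'])
    print('clk',o['clock'],'pos',o['position'].round(4),'tz',M[:,2].round(3),'ydir deg',round(np.degrees(np.arctan2(M[1,1],M[0,1])),1),'rows40',(d/.04).round(2),'F',o['force'].round(1),'w',round(o['width']*92,1))
E
python3 -c "
from h import *
togo([.502,-.289,.22])
p=camera_params('top');a=onplane(p,(247.4,209.8),.08);b=onplane(p,(247.4-30*np.cos(.278),209.8-30*np.sin(.278)),.08);print(a,np.degrees(np.arctan2(*(b-a)[[1,0]])))"
```

```text
clock: 1.77
position: [0.4557, -0.164, 0.2463]
ee_rot: [-0.489, -3.099, 0.001]
force: [1.4, 1.2, 0.6]
width: 0.653
clk 1.7667 pos [ 0.4557 -0.164   0.2463] tz [-0.004 -0.    -1.   ] ydir deg 72.1 rows40 [-2.07 -2.62  0.65] F [1.4 1.2 0.6] w 60.0
[0.56318418 0.02990682 0.08      ] 75.38107780465515
```

```bash
python3 -m jog '[60,-0.5,-0.65,0.15,0, 60,-0.5,-0.65,0.15,0, 60,-0.5,-0.65,0.15,0, 60,-0.5,-0.6,0.15,0, 60,0,0,0,0, 60,0,0,0,0]' 20
python3 - <<'E'
from h import *
togo([.502,-.289,.22])
p=camera_params('wrist');im=get_image('wrist')[:,:,::-1];cv2.imwrite('pics/w1.png',im);print(p)
E
```

```text
clock: 2.27
position: [0.5011, -0.3015, 0.2193]
ee_rot: [-0.5, -3.097, 0.009]
force: [0.1, 0.6, -0.5]
width: 0.651
clk 2.2667 pos [ 0.5011 -0.3015  0.2193] tz [-0.006 -0.005 -1.   ] ydir deg 71.6 rows40 [ 0.08  0.3  -0.02] F [ 0.1  0.6 -0.5] w 59.9
{'intrinsics': array([[309.70691629,   0.        , 324.03094645],
       [  0.        , 309.70691629, 199.28220809],
       [  0.        ,   0.        ,   1.        ]]), 'xyz': array([ 0.4337713 , -0.27743613,  0.35136047]), 'orientation': array([2.36245367, 1.7067983 , 0.22309637])}
```

View pics/w1.png

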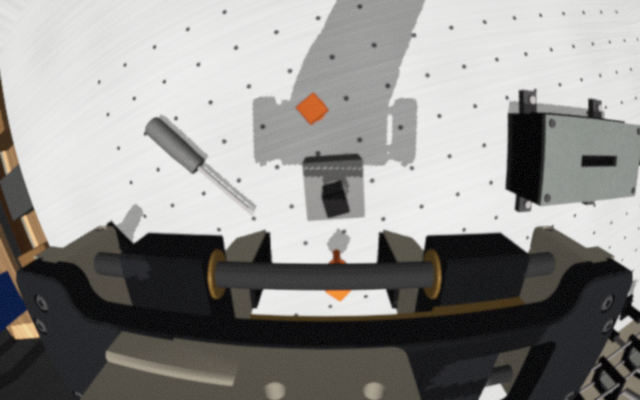

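The wrist view has the pin at about (335,200), between the fingers laterally. One decoy is at (312,108) and the other is behind the gripper. I'll enlarge the pin to get the grip's facing.

Run:
```python
from h import *
im=cv2.imread('pics/w1.png')[145:230,290:380]
a=cv2.resize(im,None,fx=6.5,fy=6.5,interpolation=cv2.INTER_CUBIC)
cv2.imwrite('pics/c2.png',cv2.convertScaleAbs(255*(a/255.)**.5))
```

```text
(no output)
```

View pics/c2.png

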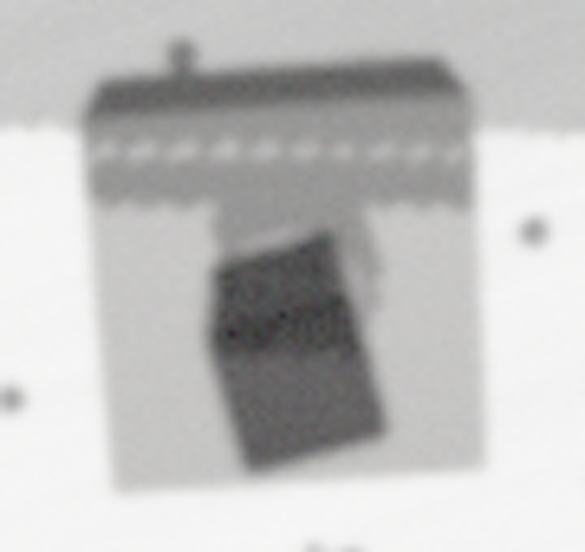

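Run:
```python
from h import *
p=camera_params('wrist')
c=np.array([(248,468),(384,433),(350,310),(212,345)])/6.5+[290-.4,145-.4]
P=np.array([onplane(p,x,.102,True) for x in c]);print(P.round(4),P.mean(0))
for i in range(4):
    d=P[(i+1)%4]-P[i];print(np.linalg.norm(d),np.degrees(np.arctan2(d[1],d[0])))
t=P.mean(0);togo([t[0],t[1],.086])
b=np.array([(113,490),(487,466)])/6.5+[289.6,144.6]
B=[onplane(p,x,.052,True) for x in b];print(B)
```

```text
[[ 0.5133 -0.3018  0.102 ]
 [ 0.5143 -0.2835  0.102 ]
 [ 0.4972 -0.2828  0.102 ]
 [ 0.496  -0.301   0.102 ]] [ 0.50519053 -0.29229095  0.102     ]
0.01832372561856232 86.85216809104406
0.017136198928338436 177.62823767786054
0.0182483471233795 -93.55117378349468
0.01726379509492962 -2.6291845403031657
clk 2.3167 pos [ 0.5009 -0.3014  0.2194] tz [-0.006 -0.005 -1.   ] ydir deg 71.7 rows40 [-0.04  0.27  3.33] F [-0.2 -0.1 -0.4] w 60.0
[array([ 0.52610092, -0.32805096,  0.052     ]), array([ 0.54083598, -0.27087135,  0.052     ])]
```

```bash
python3 -m jog '[50,0,0.07,0.2,-0.9, 50,0,0.1,0.2,-0.9, 50,0,0.1,0.2,-0.7, 50,0,0,0.1,0,50,0,0,0,0]'
python3 -c "
from h import *
togo([.5045,-.2915,.086])"
```

```text
clock: 2.73
position: [0.5027, -0.2854, 0.1909]
ee_rot: [-0.07, -3.135, 0.004]
force: [-0.9, 0.4, -0.2]
width: 0.545
clk 2.7333 pos [ 0.5027 -0.2854  0.1909] tz [-0.005 -0.003 -1.   ] ydir deg 87.4 rows40 [-0.07 -0.14  2.62] F [-0.9  0.4 -0.2] w 50.2
```

```bash
python3 -m jog '[50,-0.07,-0.14,0.4,0, 50,0,0,0.4,0, 50,0,0,0.4,0, 50,0,0,0.4,0, 50,0,0,0.35,0, 50,0,0,0.2,0, 50,0,0,0,0]'
python3 -c "
from h import *
togo([.5045,-.2915,.086])"
```

```text
clock: 3.32
position: [0.5076, -0.288, 0.1065]
ee_rot: [0.089, 3.139, -0.004]
force: [-0.1, -0.2, -0.4]
width: 0.545
clk 3.3167 pos [ 0.5076 -0.288   0.1065] tz [ 0.001 -0.003 -1.   ] ydir deg 86.7 rows40 [ 0.07 -0.09  0.51] F [-0.1 -0.2 -0.4] w 50.1
```

```bash
python3 -m jog '[50,0.07,-0.09,0.25,0, 50,0,0,0.25,0, 50,0,0,0,0]'
python3 - <<'E'
from h import *
togo([.5045,-.2915,.086])
im=get_image('wrist')[:,:,::-1][130:400,200:450];cv2.imwrite('pics/w2.png',cv2.resize(cv2.convertScaleAbs(255*(im/255.)**.6),None,fx=2.2,fy=2.2))
E
```

```text
clock: 3.57
position: [0.5055, -0.2918, 0.0868]
ee_rot: [0.091, 3.136, -0.006]
force: [-0.2, 0.3, -0.1]
width: 0.545
clk 3.5667 pos [ 0.5055 -0.2918  0.0868] tz [ 0.004 -0.004 -1.   ] ydir deg 86.7 rows40 [0.03 0.01 0.02] F [-0.2  0.3 -0.1] w 50.2
```

View pics/w2.png

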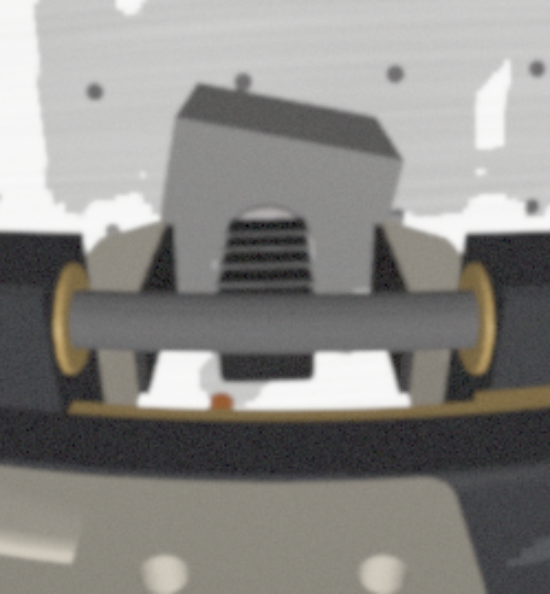

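The pin grip sits centred and square between the open fingers (crop x about 265 of finger gap 145–400). I'll close on it and draw it out.

```bash
python3 -m jog '[10,0,0,0,0, 10,0,0,0,0, 10,0,0,0,0, 10,0,0,0,0, 10,0,0,0,0, 10,0,0,0,0]' 40
python3 -m jog '[10,0,0,-0.1,0, 10,0,0,-0.2,0, 10,0,0,-0.3,0, 10,0,0,-0.4,0, 10,0,0,-0.4,0, 10,0,0,-0.4,0, 10,0,0,-0.4,0, 10,0,0,-0.4,0, 10,0,0,-0.2,0, 10,0,0,0,0]'
python3 -c "
from h import *
togo([.562,.0302,.172])"
```

```text
clock: 4.12
position: [0.5065, -0.2931, 0.0894]
ee_rot: [0.093, 3.133, -0.008]
force: [0.9, 0.2, 0.0]
width: 0.216
clock: 4.95
position: [0.5058, -0.2934, 0.2147]
ee_rot: [0.095, 3.13, -0.011]
force: [0.5, 0.0, -0.6]
width: 0.218
clk 4.95 pos [ 0.5058 -0.2934  0.2147] tz [ 0.01  -0.008 -1.   ] ydir deg 86.5 rows40 [-0.9   8.17  1.02] F [ 0.5  0.  -0.6] w 20.0
```

```bash
python3 -m jog '[10,-0.1,0.4,0,0, 10,-0.1,0.7,0,0, 10,-0.1,0.8,0,0, 10,-0.1,0.8,0,0, 10,-0.1,0.8,0,0, 10,-0.1,0.8,0,0, 10,-0.1,0.8,0,0, 10,-0.1,0.8,0,0, 10,-0.1,0.8,0,0, 10,0,0.7,0,0, 10,0,0.3,0,0.9,10,0,0,0,0.9,10,0,0,0,0]'
python3 -c "
from h import *
togo([.562,.0302,.172])"
```

```text
clock: 6.03
position: [0.5588, 0.0252, 0.2082]
ee_rot: [0.407, 3.109, -0.015]
force: [-0.7, -0.7, -0.7]
width: 0.218
clk 6.0333 pos [0.5588 0.0252 0.2082] tz [ 0.005 -0.01  -1.   ] ydir deg 75.1 rows40 [-0.04  0.15  0.9 ] F [-0.7 -0.7 -0.7] w 20.0
```

```bash
python3 -m jog '[10,-0.04,0.15,0.2,0, 10,0,0,0.3,0, 10,0,0,0.2,0, 10,0,0,0,0, 10,0,0,0,0]'
python3 - <<'E'
from h import *
togo([.562,.0302,.169])
p=camera_params('wrist');np.save('p3.npy',p,allow_pickle=True)
im=get_image('wrist')[:,:,::-1];cv2.imwrite('pics/w3.png',im)
cv2.imwrite('pics/w3c.png',cv2.resize(cv2.convertScaleAbs(255*(im[100:300,220:440]/255.)**.6),None,fx=3,fy=3,interpolation=cv2.INTER_CUBIC))
E
```

```text
clock: 6.45
position: [0.5616, 0.0298, 0.1765]
ee_rot: [0.392, 3.113, -0.017]
force: [-0.2, -0.6, -1.2]
width: 0.213
clk 6.45 pos [0.5616 0.0298 0.1765] tz [ 0.003 -0.011 -1.   ] ydir deg 75.7 rows40 [-0.01  0.02  0.19] F [-0.2 -0.6 -1.2] w 19.6
```

View pics/w3c.png

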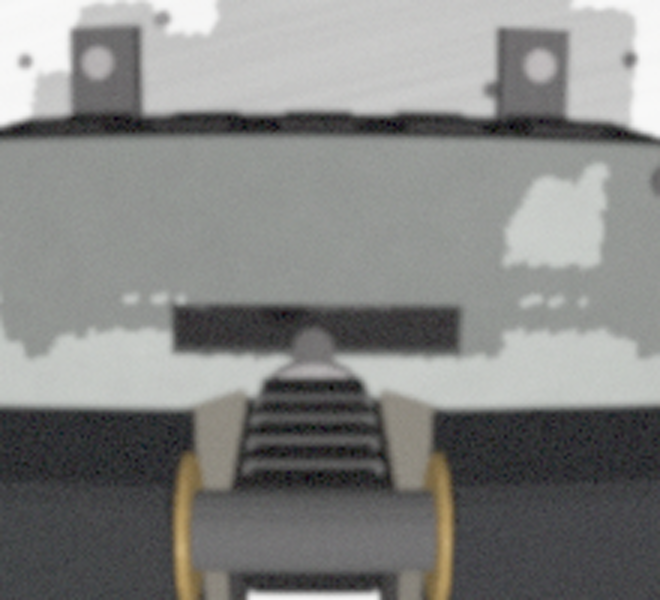

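The tip shows at crop (314,329), over a slot spanning crop columns 172–460 and rows 307–352. I'll compare the two metrically.

Run:
```python
from h import *
p=np.load('p3.npy',allow_pickle=True).item()
f=lambda u,v,z:onplane(p,(u/3+220-.33,v/3+100-.33),z,True)
c=[f(*x,.08) for x in((173,307),(460,307),(173,352),(460,352))]
m=np.mean(c,0);yd=c[1]-c[0]+c[3]-c[2];yd/=np.linalg.norm(yd)
print('slot mid',m,'len',np.linalg.norm(c[1]-c[0]),'wid',np.linalg.norm(c[2]-c[0]),'ang',np.degrees(np.arctan2(yd[1],yd[0])))
xd=np.array([yd[1],-yd[0],0])
t=f(314,328,.0975);print('tip near edge',t,'rel slot x,y',xd@(t-m),yd@(t-m))
for z in(.0955,.0995):print(z,xd@(f(314,328,z)-m))
d=np.array([.5616,.0298,0])-m;print('tcp rel slot',xd@d,yd@d,'cam rel',xd@(p['xyz']-m))
```

```text
slot mid [0.56202238 0.0306705  0.08      ] len 0.07397127977780221 wid 0.012296464134108662 ang 75.81424334391993
tip near edge [0.55601839 0.03170726 0.0975    ] rel slot x,y -0.006074987418064635 -0.0004662329748299093
0.0955 -0.005440103345679247
0.0995 -0.0067098714904500235
tcp rel slot -0.00019617270730732167 -0.0009474679083490644 cam rel -0.07289267633746215
```

```bash
python3 -m jog '[10,-0.03,-0.35,0,0, 10,0,-0.35,0.1,0, 10,0,0,0.1,0, 10,0,0,0,0, 10,0,0,0,0]'
cat >> h.py <<'E'
def rel():
    o=observe();m=np.array([.562,.0307,.08]);a=np.radians(75.6);y=np.array([np.cos(a),np.sin(a),0]);x=np.array([y[1],-y[0],0])
    M=R.from_rotvec(o['ee_rot']).as_matrix();d=o['position']-m
    print('clk',round(o['clock'],2),'slot xy mm',(1000*np.array([x@d,y@d])).round(1),'z',o['position'][2].round(4),'tilt',M[:2,2].round(3),'yaw',round(np.degrees(np.arctan2(M[1,1],M[0,1])),1),'F',o['force'].round(1),'Fslot',np.round([x@o['force'],y@o['force']],1),'T',o['ft_torque'].round(2),'w',round(o['width']*92,1))
E
python3 -c "
from h import *
rel()"
```

```text
clock: 6.92
position: [0.5568, 0.0007, 0.17]
ee_rot: [0.391, 3.111, -0.016]
force: [-0.0, -0.1, -0.7]
width: 0.213
clk 6.92 slot xy mm [  2.4 -30.3] z 0.17 tilt [ 0.005 -0.011] yaw 75.7 F [-0.  -0.1 -0.7] Fslot [-0.  -0.1] T [ 0.05 -0.04  0.02] w 19.6
```

```bash
python3 -m jog '[10,0.035,0.04,0,0, 10,0,0,0.06,0, 10,0,0,0.06,0, 10,0,0,0,0]'
python3 - <<'E'
from h import *
rel()
p=camera_params('wrist');im=get_image('wrist')[:,:,::-1]
cv2.imwrite('pics/w4c.png',cv2.resize(cv2.convertScaleAbs(255*(im[160:260,240:400]/255.)**.5),None,fx=4.5,fy=4.5,interpolation=cv2.INTER_CUBIC))
E
```

```text
clock: 7.25
position: [0.5567, 0.0053, 0.1654]
ee_rot: [0.387, 3.11, -0.013]
force: [0.1, -0.7, -0.9]
width: 0.221
clk 7.25 slot xy mm [  1.2 -26. ] z 0.1654 tilt [ 0.006 -0.009] yaw 75.8 F [ 0.1 -0.7 -0.9] Fslot [ 0.2 -0.6] T [0.03 0.06 0.01] w 20.3
```

View pics/w4c.png

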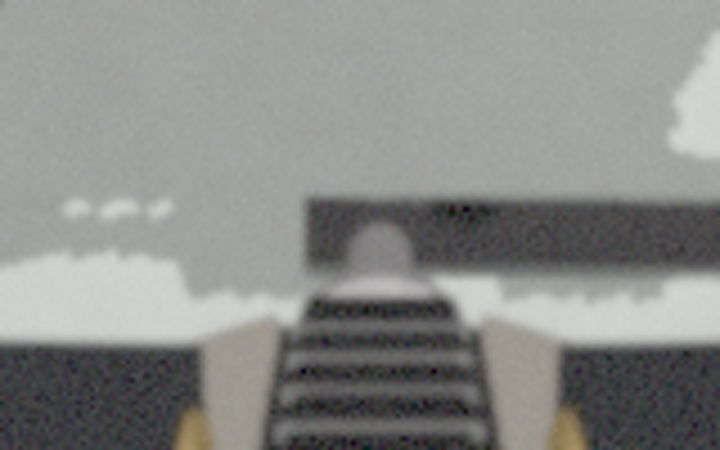

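The tip is centred across the slot, 22 crop px from the near edge once parallax is taken into account. A darker patch is visible inside the slot at crop (465,210). That may be the hole, so I'll cast it onto the carriage plane.

```bash
python3 - <<'E'
from h import *
m=np.array([.562,.0307,.08]);a=np.radians(75.6);y=np.array([np.cos(a),np.sin(a),0]);x=np.array([y[1],-y[0],0])
for p,uv in((np.load('p3.npy',allow_pickle=True).item(),(315,206)),(camera_params('wrist'),(343.2,206.5))):
    for z in(.054,.045):
        t=onplane(p,uv,z,True)-m;print(z,x@t*1e3,y@t*1e3)
E
python3 -m jog '[10,0,-0.08,0.05,0, 10,0,0,0.06,0, 10,0,0,0.06,0, 10,0,0,0.06,0, 10,0,0,0.06,0,10,0,0,0,0]'
python3 -c "
from h import *
rel()"
```

```text
0.054 5.094217643464655 -8.840569617524942
0.045 7.856789899506566 -9.189109099325403
0.054 3.733454245921489 -9.801427137437628
0.045 6.536873343423649 -9.2583031269888
clock: 7.8
position: [0.556, 0.0021, 0.1526]
ee_rot: [0.386, 3.11, -0.013]
force: [-0.2, -0.4, -1.2]
width: 0.216
clk 7.8 slot xy mm [  1.3 -29.2] z 0.1526 tilt [ 0.006 -0.009] yaw 75.9 F [-0.2 -0.4 -1.2] Fslot [-0.1 -0.4] T [ 0.02  0.03 -0.04] w 19.9
```

```bash
python3 -m jog '[10,0,0.03,0.08,0, 10,0,0,0.08,0, 10,0,0,0.08,0, 10,0,0,0.04,0,10,0,0,0,0]'
python3 -c "
from h import *
rel()"
python3 -m jog '[10,0,0,0.03,0, 10,0,0,0.03,0]'
python3 -m jog '[10,0,0,0.03,0, 10,0,0,0.03,0]'
python3 -c "
from h import *
rel()"
```

```text
clock: 8.22
position: [0.5563, 0.0033, 0.14]
ee_rot: [0.386, 3.111, -0.014]
force: [0.6, -0.3, -1.7]
width: 0.216
clk 8.22 slot xy mm [  1.3 -27.9] z 0.14 tilt [ 0.006 -0.009] yaw 75.9 F [ 0.6 -0.3 -1.7] Fslot [ 0.6 -0.1] T [0.   0.   0.01] w 19.9
clock: 8.38
position: [0.5564, 0.0032, 0.1374]
ee_rot: [0.386, 3.111, -0.014]
force: [0.1, 0.5, -1.0]
width: 0.219
clock: 8.55
position: [0.5565, 0.0032, 0.1349]
ee_rot: [0.386, 3.11, -0.013]
force: [0.3, 0.2, -1.5]
width: 0.218
clk 8.55 slot xy mm [  1.5 -27.9] z 0.1349 tilt [ 0.006 -0.009] yaw 75.9 F [ 0.3  0.2 -1.5] Fslot [0.3 0.2] T [-0.01  0.03 -0.01] w 20.1
```

```bash
for i in 1 2 3 4; do python3 -m jog '[10,0,0,0.03,0]' | grep -E "position|force"; done
```

```text
position: [0.5566, 0.0032, 0.1336]
force: [-0.1, 0.2, -1.2]
position: [0.5569, 0.0032, 0.1329]
force: [-5.4, 0.7, 21.3]
position: [0.557, 0.003, 0.1328]
force: [-8.1, 0.7, 25.2]
position: [0.557, 0.003, 0.1328]
force: [-6.7, 0.4, 19.0]
```

Contact with the carriage was at TCP z=0.133, which is the height predicted from the 54 mm deck. Sweeping along +y with light pressure.

```bash
python3 -m jog '[10,0.01,0,-0.02,0,10,0.01,0.04,0.01,0]' | grep -E "position|force"; for i in 1 2 3 4; do python3 -m jog '[10,0,0.04,0.01,0,10,0,0.04,0.01,0]' | grep -E "position|force"; done
python3 -c "
from h import *
rel()"
```

```text
position: [0.5568, 0.0043, 0.1341]
force: [-0.1, -1.2, -0.6]
position: [0.5577, 0.0077, 0.1331]
force: [-0.6, -2.0, 4.3]
position: [0.5585, 0.0089, 0.133]
force: [-4.4, -4.7, 11.2]
position: [0.5592, 0.0098, 0.133]
force: [-2.9, -2.4, 8.5]
position: [0.5598, 0.0108, 0.133]
force: [-2.8, -4.2, 8.6]
clk 9.72 slot xy mm [  2.8 -19.9] z 0.133 tilt [ 0.008 -0.014] yaw 75.5 F [-2.8 -4.2  8.6] Fslot [-1.7 -4.8] T [-0.93  0.83 -0.05] w 19.5
```

```bash
for i in 1 2 3 4 5; do python3 -m jog '[10,0.02,0.05,0.008,0,10,0.02,0.05,0.008,0]' | grep -E "position|force"; done
python3 -c "
from h import *
rel()"
```

```text
position: [0.5601, 0.013, 0.1331]
force: [0.4, -3.2, 4.6]
position: [0.5605, 0.0162, 0.1329]
force: [-0.5, -2.1, 5.1]
position: [0.5601, 0.0208, 0.132]
force: [-0.4, 0.6, -0.8]
position: [0.5598, 0.0239, 0.1311]
force: [0.5, -11.7, 7.9]
position: [0.5598, 0.024, 0.1308]
force: [0.6, -8.2, 2.6]
clk 10.55 slot xy mm [-0.5 -7.1] z 0.1308 tilt [ 0.013 -0.026] yaw 75.2 F [ 0.6 -8.2  2.6] Fslot [ 2.7 -7.8] T [-2.16 -0.06 -0.  ] w 20.1
```

The tip dropped 2 mm and is blocked in +y, so it is in the mouth of the hole near slot y≈-9, matching the dark patch. Backing off slightly and descending.

```bash
for i in 1 2 3 4 5; do python3 -m jog '[10,0,-0.02,0.02,0,10,0,0,0.03,0]' | grep -E "position|force"; done
python3 -c "
from h import *
rel()"
```

```text
position: [0.5595, 0.0229, 0.1286]
force: [-0.5, -2.1, 0.4]
position: [0.5594, 0.0227, 0.1261]
force: [0.9, -2.5, 0.6]
position: [0.5593, 0.0225, 0.1237]
force: [0.8, -1.6, 0.6]
position: [0.559, 0.0221, 0.1213]
force: [1.1, -0.9, -0.3]
position: [0.5589, 0.0216, 0.1191]
force: [1.2, -0.2, -0.6]
clk 11.38 slot xy mm [-0.8 -9.6] z 0.1191 tilt [ 0.013 -0.025] yaw 75.3 F [ 1.2 -0.2 -0.6] Fslot [1.2 0.2] T [-0.   -0.22  0.03] w 19.5
```

```bash
for i in 1 2 3 4 5; do python3 -m jog '[10,0,0,0.02,0]' | grep -E "position|force"; done
python3 -c "
from h import *
rel()"
```

```text
position: [0.5589, 0.0217, 0.1181]
force: [0.9, 0.5, 0.1]
position: [0.559, 0.0218, 0.1173]
force: [-0.9, -0.6, 9.9]
position: [0.5591, 0.0217, 0.1171]
force: [-5.6, -0.4, 20.4]
position: [0.559, 0.0217, 0.1172]
force: [-4.9, -0.4, 14.7]
position: [0.559, 0.0217, 0.1172]
force: [-3.9, -0.5, 11.2]
clk 11.8 slot xy mm [-0.6 -9.5] z 0.1172 tilt [ 0.013 -0.023] yaw 75.3 F [-3.9 -0.5 11.2] Fslot [-3.7 -1.4] T [-0.1   0.82 -0.01] w 19.4
```

Contact came at 0.1172, 15.8 mm below the carriage contact, so the collar is on the cover. Releasing.

```bash
python3 -m jog '[10,0,0,-0.01,0,24,0,0,0,0,30,0,0,0,0,40,0,0,0,0,50,0,0,0,0,50,0,0,0,0,50,0,0,0,0]' 
python3 -m jog '[50,0,0,-0.2,0,50,0,0,-0.4,0,50,0,0,-0.5,0,50,0,0,-0.5,0,50,0,0,-0.5,0,50,0,0,-0.5,0,50,0,0,-0.5,0,50,0,0,-0.2,0,50,0,0,0,0]'
python3 - <<'E'
from h import *
rel()
im=get_image('wrist')[:,:,::-1];sc=get_image('scene')[:,:,::-1]
cv2.imwrite('pics/w5.png',np.hstack([cv2.resize(cv2.convertScaleAbs(255*(i/255.)**.6),(400,400),interpolation=cv2.INTER_CUBIC) for i in(im[110:290,230:410],sc[170:330,330:490])]))
E
```

```text
clock: 12.38
position: [0.5581, 0.0223, 0.1173]
ee_rot: [0.4, 3.101, -0.032]
force: [-0.8, 0.3, -0.3]
width: 0.535
clock: 13.13
position: [0.5552, 0.0246, 0.2578]
ee_rot: [0.402, 3.104, -0.035]
force: [-0.5, 0.2, -1.3]
width: 0.543
clk 13.13 slot xy mm [-5.1 -7.6] z 0.2578 tilt [ 0.009 -0.024] yaw 75.2 F [-0.5  0.2 -1.3] Fslot [-0.5  0. ] T [0.02 0.01 0.02] w 50.0
```

View pics/w5.png

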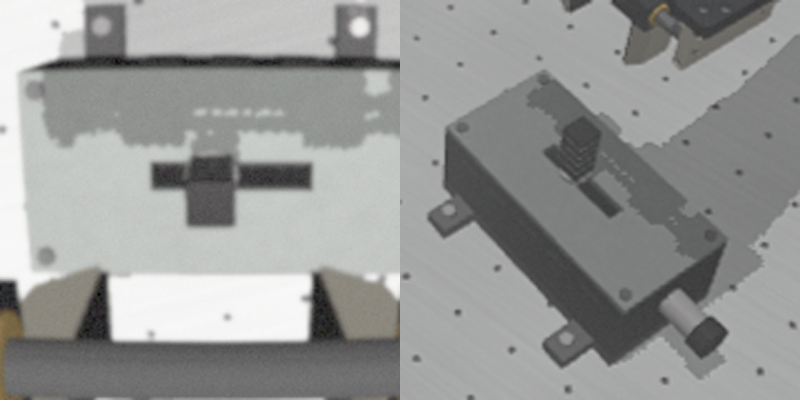

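Both views show the pin upright, free of the fingers, with its collar on the cover. The grip is at crop (210,200) in the wrist view and (580,145) in the scene view. Handing in.

```bash
python3 -c "
from cell import *
print(sign_off(),observe()['clock'])"
```

```text
the job is handed in; nothing more can be done
the job is handed in; nothing more can be done
```

The stage is locked: the pin is in the carriage hole with its collar down on the cover, and I let go of it and handed the job in. The robot clock read 13.1 s at the last reading, against the 64 s limit.

- **Finding the hole:** I drew the pin from the block and put it down through the slot near its -y end. The tip met the carriage at TCP z = 0.133 m, then I swept it lightly along the slot. It dropped into the hole at about y = -9 mm from the slot's middle.
- **Seating:** the pin went down 15.8 mm from the carriage contact to the collar contact, against the 16 mm expected. The last pictures show it upright, clear of the open fingers, with the gripper raised well away.
- **Forces:** the highest pressing force I read was about 26 N, at the first touch on the carriage. I only read forces at the end of each move, so brief peaks in between were not seen.
- **Caveats:** the tool tilted by about 1.5° during the sweep, which did no visible harm. I did not measure the seated pin's height separately from the images. I also did not look again at the lens tube, post, driver or orange pins after the start; the arm only came near the orange pins, at the pick-up, and no contact force showed there.

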